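# Find the flush catch of the rice bin by feel and press it open

### The arm

A 6-joint arm with a two-finger parallel gripper is mounted at the origin on the work surface. World frame = base frame: x ahead of the robot, y to its left, z up, the work surface at z = 0. Lengths are in m, angles in rad, forces in N, time in s.
With the tool pointing down it reaches from about 0.3 to 0.95 m from the base axis. Payload 3.1 kg.
Tool frame: the origin (TCP) lies midway between the tips of the shut fingers; the grasp point (between the pads) lies 19 mm behind it (robot.grasp_offset is the distance from the TCP to the grasp point, in m); z points along the fingers, y is the direction in which the jaws open and shut (so a half turn about z gives the same grasp; the last joint's range is limited). The gripper opens to 85 mm and grips with 20 to 120 N. Pads are 22 mm wide; open, the fingers measure 114 mm over their backs; the gripper's body (76 mm by 85 mm) begins 54 mm behind the grasp point. The pads swing forward as they close: fully open they stand 13 mm farther back than shut.
Start: joints at [1.076, 0.308, 1.634, -0, 1.2, -0.07], TCP at [0.258, 0.569, 0.192] pointing down, gripper open.
Joint ranges: [-3.06, 3.06], [-0.79, 1.96], [0.05, 2.63], [-1.19, 4.34], [0.05, 2.64], [-2.94, 2.94]. Speed limits (rad/s): [2.79, 2.79, 3.14, 3.14, 3.14, 3.14].

### API

Orientations are given as a rotation vector (axis times angle).
In Python, from rig import robot, read_camera, camera_params gives the robot as it stands. The module is installed in compiled form; this text tells all that it offers.
- The arm moves only by the tool apply_moves, never from a script. Its arguments are lists of equal length, an entry for each row: "slide": the shift along the tool's x, y, z in units of 0.1 m (1.0 is 0.1 m), a list of three; "spin": the turn about the tool's z in units of pi rad (1.0 is pi rad). In form: {"slide": [[dx, dy, dz], ...], "spin": [spin, ...]}. A call has 1 to 20 rows; each row shifts and turns the pose as measured when the row begins, along the tool's axes as they then stand; what a row does not reach is not made up. A row lasts 1/10 s, in which the tool goes at most 50 mm and 8.59 degrees, less where a joint would pass 70% of its speed; a pose out of reach is approached as far as the arm can. A call with a number of a shift or a turn outside -1 to 1 is refused whole. A call with a gripper value outside its range is refused whole. "gripper" is the gripper command: -1 is shut, 1 is fully open, values between are in proportion, set as the call begins (left out, the last holds). The fingers move at their own pace and stop on an object; "newtons" is the grip in N (left out, the last holds). Time passes only in rows, so rows that do not move let the fingers close. It gives the time, the measured TCP pose, the force and the opening at its end, in the units of the state.
- robot.get_obs(): the state, without advancing time (a new reading comes with each control period).
- read_camera(name): name is "side" or "top"; returns (picture, depth): 420x560x3 uint8, red, green, blue; 420x560 float32, m along the optical axis (not along the pixel's ray), 0 where there is no reading.
- camera_params(name): a dict with "fx", "fy", "cx", "cy" (pixels), "R" (3x3) and "t" (3): a world point X has camera coordinates R X + t. Camera axes: x right, y down, z forward; pixel columns grow to the right and rows downward; lengths in m; the calibration is good to about 2 mm. A picture is of the moment at which its call begins. camera_params takes no time and is no camera call.
- robot.sign_off(): hands the job in, once; it reports no verdict.
The state is a dict: "time": time; "joint_pos": joint angles; "qd": joint speeds; "effort": joint torques, N m; "ee_pos": TCP position; "ee_rot": TCP orientation; "ft_force": force on the tool from outside, world axes, zero at the start; "moment": the same for the moment, N m; "gripper_width": finger opening in m.
Only numpy, scipy, OpenCV 4.12 (cv2) and the standard library are available. Lean on these libraries where they do the work, as an engineer would, in place of code of your own. Each camera call takes 0.05 s, during which the arm holds its last target. There are 200 camera calls.

### The job

Get the empty rice bin ready for filling: feel along the flat white strip at the front of its top for the flush catch button hidden in it, and press it in with the fingertips until the lid springs up. Then draw back and leave the lid standing fully open by itself. Pick nothing up, and leave the other things on the block where they are.

Things in the scene. Friction and masses are not known exactly. Their poses are not given: they have to be found in the camera images.
- rice_bin: white plastic rice bin that cannot be shifted, 270 mm deep (its x), 360 mm wide (its y), 190 mm high (z); origin under its centre, front towards its -x (towards the robot). The front 66 mm of its top is a flat fixed strip; behind that lies the lid with a clear window.
- strip_center (a point): middle of that front strip, on its flat level upper surface, 190 mm above the block; axes as the bin's. The strip is 66 mm in x, 360 mm in y. The one catch button hidden in it has its centre at x = 0 and at one of six places y = -130, -78, -26, 26, 78 or 130 mm from this point. Which one is not reported: it must be felt (only the button gives, all else is rigid) or seen.
- catch (a joint): travel of the catch, a spring button of the same white plastic, 40 mm (x) by 42 mm (y), its face 2 mm below the strip, a 1.5 mm gap all round (opening 43 by 45 mm). In m, downwards: 0 at rest, 0.006 at its stop. Gives from about 2 N, 5.5 N at the stop; frees the lid at about 0.004; springs back when let go
- lid (a joint): opening angle of the lid, rad: 0 shut (held by the catch), 1.45 upright at its stop. Hinged along the back of the bin's top; once let go its spring raises it to the stop by itself in about 1.5 s and keeps it there
- lid_edge (a point): middle of the lid's front edge, on its upper face; shut, it is level with the strip and 2 mm behind it; the lid is 192 mm long from hinge to edge and 338 mm wide
- steel_bowl: steel mixing bowl, rim 212 mm across, 85 mm high, a white spring clip on its rim sticking up to about 125 mm; origin under its centre
- ceramic_spoon: white ceramic soup spoon, 125 mm long, 17 mm high, lying down; origin under the middle of its bowl, handle to its -x
- plate_lower: lower of two stacked white melamine plates, 200 mm across, 20 mm high; origin under its centre
- plate_upper: upper plate, the same, lying in the lower one (the stack is about 24 mm high)
- clamp_jar: glass jar with hinged clamp lid, 98 mm across, 146 mm high; origin under its centre; stands on the block just beside the bin
- rolling_pin: thin birch rolling pin, 25 mm thick, 360 mm long, lying along its own y in front of the bin; origin under its middle

How it is judged:
On the way, in this order (a step that is already met when the one before it is completed fails the run):
1. the catch is pressed in until it lets the lid go (value of joint catch above 0.0035 m).
2. the lid has sprung fully open (value of joint lid above 1.35 rad), for 0.2 s.
At the end, for the whole second after the job is handed in: The lid stands open at rest, above 1.35 rad (its stop is at 1.45), the catch button has sprung back out (under 1 mm), and every other thing on the block is within 30 mm of where it was (value of joint lid above 1.35 rad and velocity of joint lid below 0.05 rad/s and value of joint catch below 0.001 m and distance of each of steel_bowl, ceramic_spoon, plate_lower, plate_upper, clamp_jar, rolling_pin from where it was at the start of the episode below 0.03 m); the robot touches nothing.
It fails at once if another thing on the block is shifted by more than 30 mm or lifted by more than about 20 mm (distance of any of steel_bowl, ceramic_spoon, plate_lower, plate_upper, clamp_jar, rolling_pin from where it was at the start of the episode above 0.03 m or height (world z) of any of steel_bowl, ceramic_spoon, plate_lower, plate_upper, clamp_jar, rolling_pin above 0.02 m).
It also fails if it takes over 42 s, if anything falls off the work surface, if the arm or the gripper's body presses on something with over 40 N, if the wrist force passes 120 N, or if a joint passes its speed limit or range.

## Working session

There is one attempt and no reset: what is moved stays moved. The work goes in short steps, Python scripts to look and compute and a tool call to move; the robot and the scene stay as the last step left them, time stands still between calls to the robot, and variables do not carry over. Pictures are saved under pics/ and viewed, on a budget of 10 in all, crops included, one or two more only if the job needs it, and the job is handed in when it is done.

Besides the shell and the picture viewer there is one more tool, called after "Emit:" in YAML: its name, and indented under it one key for each argument. apply_moves: Moves the arm, as the interface text tells. Shifts and turns lie within -1 to 1; 1 stands for 0.1 m of shift or pi rad of turn. Its arguments: {"type":"object","properties":{"slide":{"type":"array","items":{"type":"array","items":{"type":"number"}}},"spin":{"type":"array","items":{"type":"number"}},"gripper":{"type":"number"},"newtons":{"type":"number"}},"required":["slide","spin"]}

```bash
mkdir -p pics
cat > h.py <<'E'
import numpy as np, cv2
from rig import robot, read_camera, camera_params
def grab(n):
    im,d=read_camera(n); p=camera_params(n)
    v,u=np.mgrid[:420,:560]
    c=np.stack([(u-p['cx'])/p['fx']*d,(v-p['cy'])/p['fy']*d,d],-1)
    X=(c-p['t'])@p['R']; X[d==0]=np.nan
    return im,d,X
E
python3 - <<'E'
from h import *
o=robot.get_obs(); print(o['time'],o['ee_pos'],o['ee_rot'],o['ft_force'],o['gripper_width'])
for n in('top','side'):
    im,d,X=grab(n); cv2.imwrite(f'pics/{n}0.png',im[...,::-1]); np.savez(f'{n}0.npz',im=im,X=X)
E
```

```text
0.0 [0.2571572  0.56863152 0.19054687] [-0.66212018 -3.07037136  0.00349613] [ 0.39248431 -0.40694004  0.48669044] 0.08551290433339853
```

View pics/top0.png

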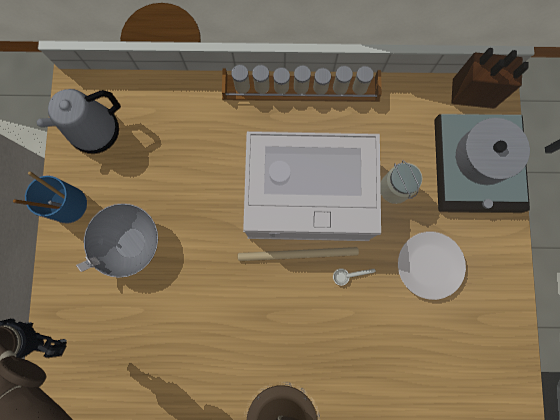

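View pics/side0.png

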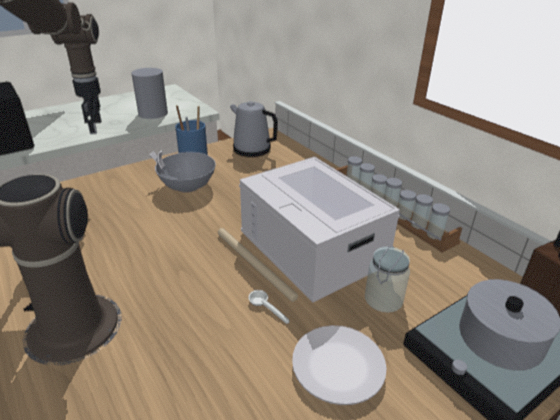

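The top view shows a square outline in the strip at about (322,219). The side view shows a mark at about (290,207), which may be the same thing. I'll measure both.

Run:
```python
from h import *
T=np.load('top0.npz');S=np.load('side0.npz')
X=T['X'];np.set_printoptions(precision=4,suppress=True)
for u,v in[(322,219),(314,212),(330,212),(314,227),(330,227),(250,222),(376,222),(312,200)]:print(u,v,X[v,u])
print('side',S['X'][207,290],S['X'][212,262])
# strip region: points with z near .19
m=(abs(X[...,2]-.19)<.012); m[:, :235]=0; m[:,390:]=0; m[:120]=0
P=X[m][:,:2].astype(np.float32); r=cv2.minAreaRect(P); print(r,cv2.boxPoints(r),np.median(X[m][:,2]))
big=[]
for A,(u0,u1,v0,v1) in((T['im'],(240,385,200,245)),(S['im'],(235,345,180,235))):
    c=cv2.cvtColor(A[v0:v1,u0:u1],cv2.COLOR_RGB2GRAY); c=cv2.normalize(c,None,0,255,cv2.NORM_MINMAX)
    big.append(cv2.resize(cv2.createCLAHE(3,(2,2)).apply(c),(780,int(780*(v1-v0)/(u1-u0))),interpolation=cv2.INTER_CUBIC))
cv2.imwrite('pics/crop.png',cv2.resize(np.vstack(big),(760,580)))
```

```text
322 219 [ 0.5551 -0.102   0.1872]
314 212 [ 0.5731 -0.0807  0.1899]
330 212 [ 0.5826 -0.1285  0.1371]
314 227 [ 0.5336 -0.0809  0.187 ]
330 227 [ 0.5405 -0.128   0.1403]
250 222 [0.5447 0.0876 0.1864]
376 222 [ 0.548  -0.2428  0.1933]
312 200 [ 0.6052 -0.0753  0.1901]
side [ 0.5633 -0.0897  0.1834] [ 0.5206 -0.0199  0.1444]
((0.4225628972053528, -0.07453471422195435), (0.3622146248817444, 0.7398512959480286), 89.62873077392578) [[ 0.0515 -0.2532]
 [ 0.7913 -0.258 ]
 [ 0.7937  0.1042]
 [ 0.0538  0.109 ]] 0.19036854848431484
```

View pics/crop.png

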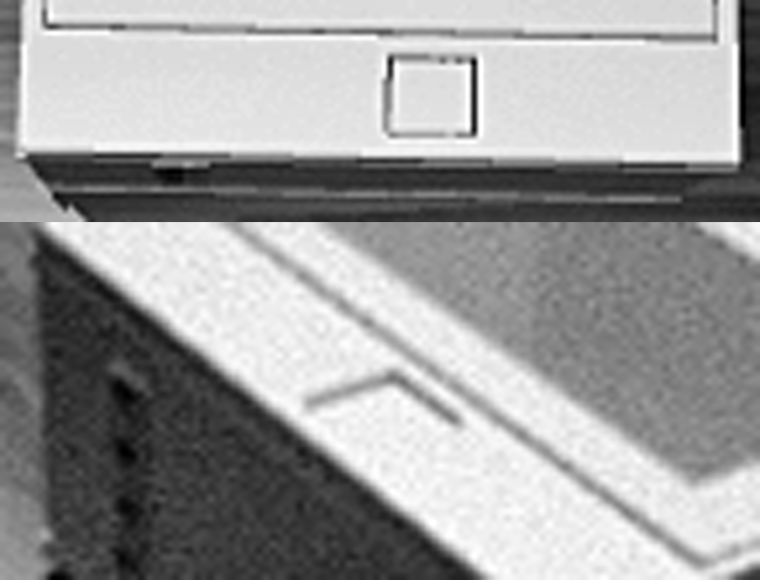

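Both views agree. The button is at about world (0.555, -0.102, 0.187), which is 27 mm to the -y side of the bin's centre (y ≈ -0.0745), so it's the y = -26 place. The gap readings around it drop below the surface, so it is a real opening. Next I'll rise, shut the fingers, and turn the tool square to the bin.

Emit:
apply_moves:
  slide:
    - [0,0,-0.4]
    - [0,0,-0.4]
    - [0,0,-0.4]
    - [0,0,-0.2]
    - [0,0,0]
    - [0,0,0]
  spin: [-0.045,-0.045,-0.045,0,0,0]
  gripper: -1

```text
time: 0.7
ee_pos: [0.2556, 0.5657, 0.3282]
ee_rot: [0.026, -3.134, 0.022]
ft_force: [0.6, 0.7, 0.1]
gripper_width: 0.0001
```

Emit:
apply_moves:
  slide:
    - [-0.18,-0.4,0]
    - [-0.18,-0.4,0]
    - [-0.18,-0.4,0]
    - [-0.18,-0.4,0]
    - [-0.18,-0.4,0]
    - [-0.18,-0.4,0]
    - [-0.18,-0.4,0]
    - [-0.18,-0.4,0]
    - [-0.18,-0.4,0]
    - [-0.18,-0.4,0]
    - [-0.18,-0.4,0]
    - [-0.18,-0.4,0]
    - [-0.18,-0.4,0]
    - [-0.18,-0.4,0]
    - [-0.18,-0.4,0]
    - [0,0,0]
    - [0,0,0]
  spin: [0,0,0,0,0,0,0,0,0,0,0,0,0,0,0,0,0]

```text
time: 2.4
ee_pos: [0.526, -0.059, 0.2919]
ee_rot: [0.026, -3.075, 0.053]
ft_force: [-0.3, 0.2, 0.2]
gripper_width: -0.0
```

```bash
cat > d.py <<'E'
from h import *; import sys
from scipy.spatial.transform import Rotation as R
np.set_printoptions(precision=3,suppress=True)
o=robot.get_obs(); M=R.from_rotvec(o['ee_rot']).as_matrix(); g=np.array(list(map(float,sys.argv[1:4])))
print(o['time'],o['ee_pos'],M,o['ft_force'],'slide units',M.T@(g-o['ee_pos'])/.1)
E
python3 d.py 0.553 -0.102 0.205
```

```text
2.4 [ 0.526 -0.059  0.292] [[-0.998 -0.018 -0.066]
 [-0.015  0.999 -0.035]
 [ 0.067 -0.034 -0.997]] [-0.318  0.174  0.217] slide units [-0.321 -0.406  0.864]
```

Emit:
apply_moves:
  slide:
    - [-0.1,-0.13,0.1]
    - [-0.1,-0.13,0.15]
    - [-0.1,-0.13,0.15]
    - [0,0,0.15]
    - [0,0,0.15]
    - [0,0,0.1]
    - [0,0,0]
    - [0,0,0]
  spin: [0,0,0,0,0,0,0,0]

```text
time: 3.2
ee_pos: [0.5437, -0.0909, 0.1995]
ee_rot: [0.04, -3.059, 0.043]
ft_force: [-0.9, 0.2, -0.1]
gripper_width: 0.0001
```

```bash
python3 d.py 0.553 -0.102 0.192
python3 - <<'E'
from h import *
a=[cv2.resize(grab(n)[0][v0:v1,u0:u1],(390,300),interpolation=cv2.INTER_CUBIC) for n,(u0,u1,v0,v1) in(('top',(225,405,120,260)),('side',(210,390,100,240)))]
cv2.imwrite('pics/c2.png',np.hstack(a)[...,::-1])
E
```

```text
3.2 [ 0.544 -0.091  0.2  ] [[-0.996 -0.027 -0.082]
 [-0.025  0.999 -0.029]
 [ 0.082 -0.027 -0.996]] [-0.938  0.153 -0.111] slide units [-0.096 -0.112  0.071]
```

View pics/c2.png

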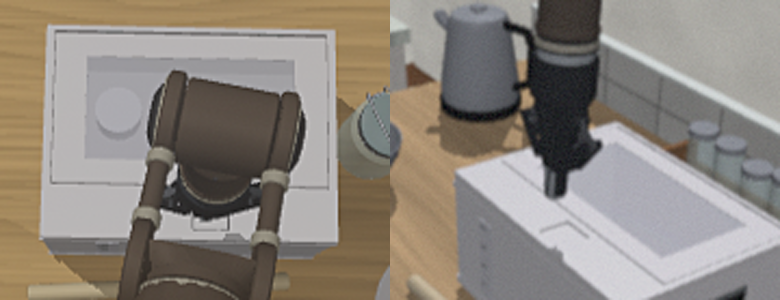

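The crop shows the fingertips (right panel, about (553,190)) just above the strip, a little to the +y side of the button outline. That matches the pose reading of y = -0.091. I'll correct sideways, then go down in small steps.

Emit:
apply_moves:
  slide:
    - [-0.06,-0.06,0]
    - [-0.05,-0.06,0]
    - [-0.03,-0.02,0]
    - [0,0,0]
    - [0,0,0]
  spin: [0,0,0,0,0]

```text
time: 3.8
ee_pos: [0.5625, -0.1069, 0.2026]
ee_rot: [0.039, -3.066, 0.046]
ft_force: [1.0, 0.1, -0.5]
gripper_width: -0.0
```

```bash
python3 d.py 0.553 -0.102 0.190
```

```text
3.8 [ 0.562 -0.107  0.203] [[-0.997 -0.026 -0.074]
 [-0.024  0.999 -0.031]
 [ 0.075 -0.029 -0.997]] [ 1.004  0.149 -0.486] slide units [0.084 0.056 0.131]
```

Emit:
apply_moves:
  slide:
    - [0.04,0.03,0.03]
    - [0.03,0.02,0.03]
    - [0,0,0]
    - [0,0,0]
  spin: [0,0,0,0]

```text
time: 4.2
ee_pos: [0.5534, -0.1016, 0.1962]
ee_rot: [0.039, -3.065, 0.046]
ft_force: [0.6, 0.0, 0.1]
gripper_width: 0.0002
```

```bash
python3 d.py 0.553 -0.102 0.190
```

```text
4.2 [ 0.553 -0.102  0.196] [[-0.997 -0.026 -0.075]
 [-0.024  0.999 -0.031]
 [ 0.076 -0.029 -0.997]] [0.599 0.046 0.108] slide units [-0.    -0.002  0.062]
```

Emit:
apply_moves:
  slide:
    - [0,0,0.03]
    - [0,0,0.03]
    - [0,0,0.02]
    - [0,0,0]
  spin: [0,0,0,0]

```text
time: 4.6
ee_pos: [0.5526, -0.1017, 0.1874]
ee_rot: [0.039, -3.065, 0.046]
ft_force: [-0.3, 0.2, -0.3]
gripper_width: 0.0003
```

Emit:
apply_moves:
  slide:
    - [0,0,0.02]
    - [0,0,0.01]
  spin: [0,0]

```text
time: 4.8
ee_pos: [0.5525, -0.1018, 0.1843]
ee_rot: [0.039, -3.065, 0.046]
ft_force: [-0.2, 0.9, 0.0]
gripper_width: -0.0001
```

Emit:
apply_moves:
  slide:
    - [0,0,0.02]
    - [0,0,0]
  spin: [0,0]

```text
time: 5.0
ee_pos: [0.5523, -0.1019, 0.1819]
ee_rot: [0.039, -3.065, 0.046]
ft_force: [-0.2, 0.5, -0.1]
gripper_width: -0.0003
```

The TCP is 6–8 mm below the expected contact height and there's still no force, so I'll look before pressing deeper.

Run:
```python
from h import *
im,d,X=grab('side'); print(robot.get_obs()['ft_force'],robot.get_obs()['ee_pos'])
p=camera_params('side')
for w in([.5523,-.1019,.1819],[.555,-.102,.188]):
    c=p['R']@np.array(w)+p['t']; print(c[0]/c[2]*p['fx']+p['cx'],c[1]/c[2]*p['fy']+p['cy'])
cv2.imwrite('pics/s3.png',cv2.resize(im[130:240,220:370],(780,572),interpolation=cv2.INTER_CUBIC)[...,::-1])
m=(X[...,2]>.17)&(X[...,2]<.21)&(abs(X[...,0]-.555)<.03)&(X[...,1]>-.02)&(X[...,1]<.08); print('strip z',np.nanmedian(X[m][:,2]))
T=np.load('top0.npz')['X']; m=(abs(T[...,0]-.555)<.015)&(abs(T[...,1]-.02)<.05); print('strip z top',np.nanmedian(T[m][:,2]))
m=(abs(T[...,0]-.555)<.012)&(abs(T[...,1]+.102)<.012); print('button z top',np.nanmedian(T[m][:,2]))
m=(abs(T[...,0]-.4)<.03)&(abs(T[...,1]-.05)<.05); print('table z top',np.nanmedian(T[m][:,2]))
```

```text
[ 0.56318406 -0.13251005 -0.11026649] [ 0.55248463 -0.10197653  0.18211637]
289.2535991995276 210.91026916041895
290.1886551626921 208.64038562591122
strip z 0.18694907678005793
strip z top 0.19049425122516037
button z top 0.18900184449644064
table z top 0.00040975864103224104
```

View pics/s3.png

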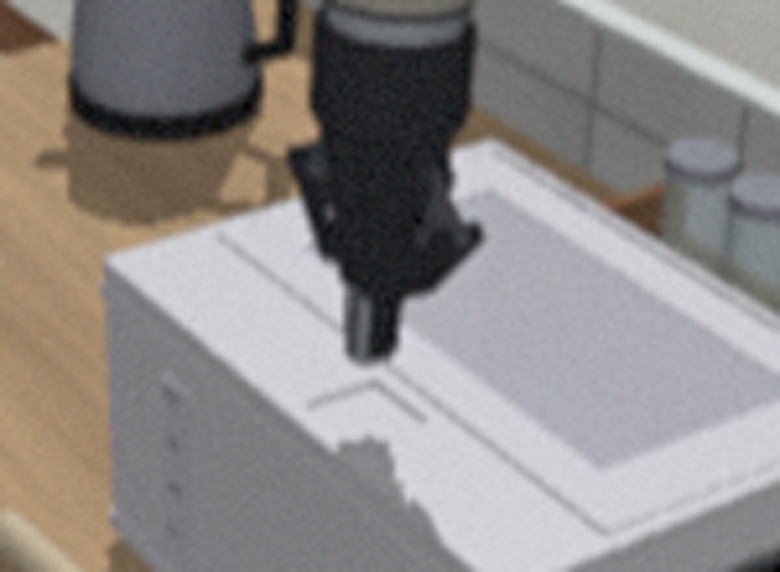

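The picture doesn't match the reported pose. The tip appears at about (291,199), but the TCP projects to (289,211), and the tip's shadow is detached from it. The depth image can settle where the tip really is.

Run:
```python
from h import *
from scipy.spatial.transform import Rotation as R
np.set_printoptions(precision=4,suppress=True)
o=robot.get_obs(); M=R.from_rotvec(o['ee_rot']).as_matrix(); print(o['joint_pos'])
im,d,X=grab('side')
for v in(186,190,194,197,198,199,200):
    r=[u for u in range(282,302) if im[v,u].sum()<330]
    print(v,r[:1],r[-1:],np.nanmedian(X[v,r],0) if r else '')
im,d,T=grab('top')
m=(im.sum(2)<240)&(T[...,2]>.2)&(T[...,2]<.4)
v,u=np.where(m&(abs(T[...,0]-.56)<.08)&(abs(T[...,1]+.1)<.1)); print(len(u)); 
P=T[v,u]; print(P.min(0),P.max(0),np.median(P,0))
```

```text
[-0.23    0.2451  1.7373 -0.0501  1.2259 -1.8079]
186 [287] [300] [ 0.5478 -0.1204  0.2664]
190 [287] [296] [ 0.5507 -0.1099  0.2484]
194 [287] [295] [ 0.5482 -0.1127  0.2391]
197 [287] [295] [ 0.5476 -0.1127  0.2299]
198 [288] [294] [ 0.5478 -0.1118  0.2274]
199 [] [] 
200 [] [] 
368
[ 0.5278 -0.1541  0.2339] [ 0.5756 -0.0481  0.3999] [ 0.5476 -0.0865  0.3686]
```

Run:
```python
from h import *
np.set_printoptions(precision=4,suppress=True)
p=camera_params('side'); print('cam at',-p['R'].T@p['t'])
S=np.load('side0.npz'); im,X=S['im'],S['X']
w=np.array([.2572,.5686,.1905]);c=p['R']@w+p['t'];print('TCP px',c[0]/c[2]*p['fx']+p['cx'],c[1]/c[2]*p['fy']+p['cy'],c[2])
for v in range(100,142,4):
    r=[u for u in range(70,110) if im[v,u].sum()<180]
    if r: print(v,r[0],r[-1],np.nanmedian(X[v,r],0))
T=np.load('top0.npz');im,X=T['im'],T['X']
m=(im.sum(2)<150); v,u=np.where(m[310:365,0:75]); v=v+310
for a,b in list(zip(v,u))[::25]: print('top',a,b,X[a,b])
print(robot.get_obs())
```

```text
cam at [-0.0208 -0.8811  0.8216]
TCP px 98.87146489046685 141.89644871018606 1.4810375593173595
100 85 97 [0.2561 0.5404 0.3422]
104 83 98 [0.2566 0.5319 0.3305]
108 83 98 [0.2511 0.5312 0.3196]
112 84 98 [0.2416 0.5074 0.318 ]
116 84 99 [0.2498 0.5269 0.2971]
120 85 99 [0.2436 0.5126 0.2892]
124 89 92 [0.2344 0.5166 0.2764]
128 90 93 [0.2349 0.5172 0.2633]
132 91 94 [0.2344 0.5148 0.2504]
top 318 10 [ 0.2539  0.9907 -0.3281]
top 321 2 [0.2934 0.6229 0.3372]
top 322 12 [0.2891 0.6183 0.306 ]
top 323 17 [0.2932 0.5631 0.3834]
top 324 9 [0.2924 0.5698 0.4008]
top 325 1 [0.2855 0.6191 0.3456]
top 325 29 [0.2876 0.5493 0.3609]
top 326 30 [0.2857 0.5458 0.3631]
top 327 28 [0.2844 0.5445 0.373 ]
top 328 25 [0.2834 0.5434 0.3864]
top 329 22 [0.2827 0.5412 0.4017]
top 330 17 [0.2813 0.5468 0.4098]
top 331 8 [0.2821 0.5468 0.4413]
top 332 2 [0.282  0.5465 0.4616]
top 332 33 [0.274  0.5331 0.3723]
top 333 25 [0.2747 0.5343 0.4013]
top 334 11 [0.2764 0.54   0.4417]
top 335 1 [0.2774 0.5416 0.4722]
top 335 29 [0.2697 0.531  0.3911]
top 336 10 [0.2731 0.5384 0.4472]
top 336 40 [0.2611 0.5405 0.32
[... 1362 characters left out ...]
op 359 22 [0.2495 0.4399 0.5762]
top 360 23 [0.2487 0.4354 0.5812]
top 361 20 [0.2484 0.4354 0.59  ]
top 362 16 [0.2485 0.4358 0.601 ]
top 363 10 [0.2493 0.4366 0.6165]
top 364 3 [0.2496 0.4406 0.6285]
top 364 28 [0.2425 0.4258 0.5822]
{'time': 5.15, 'joint_pos': array([-0.23  ,  0.2448,  1.737 , -0.05  ,  1.226 , -1.8079]), 'qd': array([ 0.0015, -0.0005, -0.0022, -0.0006, -0.    , -0.0023]), 'effort': array([ -0.0034, -37.8612, -26.8252,  -0.1744,   0.2717,   0.    ]), 'ee_pos': array([ 0.5526, -0.102 ,  0.1824]), 'ee_rot': array([ 0.0391, -3.0658,  0.0459]), 'ft_force': array([ 0.7589, -0.0239, -0.1064]), 'moment': array([ 0.0064, -0.0427, -0.0436]), 'gripper_width': 7.765479212675996e-05}
```

Two checks agree. With the depth image the tip is at about z = 0.225 (x ≈ 0.553, y ≈ -0.10), and the start picture shows the same thing. The reported z reads about 40 mm too low, while x and y are right. I'm therefore going by the camera and the force reading, not the reported z, with roughly 35 mm left to contact.

Emit:
apply_moves:
  slide:
    - [0,0,0.05]
    - [-0.01,0,0.06]
    - [-0.01,0,0.06]
    - [0,0,0.05]
    - [0,0,0]
    - [0,0,0]
  spin: [0,0,0,0,0,0]

```text
time: 5.75
ee_pos: [0.5527, -0.1026, 0.1578]
ee_rot: [0.039, -3.065, 0.046]
ft_force: [0.2, -0.2, -0.0]
gripper_width: 0.0003
```

```bash
python3 d.py 0.553 -0.102 0.150
python3 - <<'E'
from h import *
im,d,X=grab('side'); 
for v in range(196,214,2):
    r=[u for u in range(280,302) if im[v,u].sum()<330]
    if r: print(v,r[0],r[-1],np.nanmedian(X[v,r],0))
cv2.imwrite('pics/s4.png',cv2.resize(im[150:240,240:360],(760,570),interpolation=cv2.INTER_CUBIC)[...,::-1])
E
```

```text
5.75 [ 0.553 -0.103  0.158] [[-0.997 -0.027 -0.076]
 [-0.024  0.999 -0.031]
 [ 0.076 -0.029 -0.997]] [ 0.213 -0.201 -0.044] slide units [-0.009  0.008  0.077]
196 287 296 [ 0.54731792 -0.11422718  0.23491433]
198 287 296 [ 0.54931215 -0.11198536  0.22583487]
200 287 296 [ 0.54900814 -0.11392639  0.22144229]
202 287 296 [ 0.5494238  -0.11384264  0.21531755]
204 287 295 [ 0.54896175 -0.11107903  0.20894612]
206 288 294 [ 0.54828942 -0.11374793  0.2039969 ]
```

View pics/s4.png

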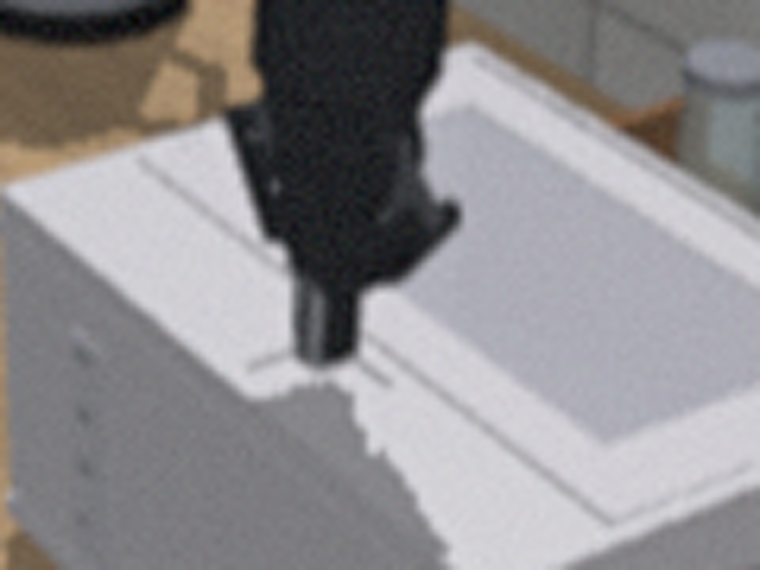

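The tip (crop (325,360)) is now over the opening's corner mark and about 12–14 mm above the surface, and its shadow is closing in. I'll keep going down in fine steps.

Emit:
apply_moves:
  slide:
    - [0,0,0.05]
    - [-0.01,0,0.04]
    - [0,0,0]
  spin: [0,0,0]

```text
time: 6.1
ee_pos: [0.5536, -0.103, 0.1489]
ee_rot: [0.039, -3.066, 0.046]
ft_force: [-0.4, -0.1, 2.2]
gripper_width: 0.0002
```

Emit:
apply_moves:
  slide:
    - [0,0,0.025]
    - [0,0,0]
  spin: [0,0]

```text
time: 6.3
ee_pos: [0.5537, -0.103, 0.1473]
ee_rot: [0.039, -3.067, 0.046]
ft_force: [-1.1, 0.3, 1.9]
gripper_width: -0.0003
```

Contact is at a reported z of about 0.149. The force stays near 2 N while the surface yields, so this is the button. I'll press on in small steps.

Emit:
apply_moves:
  slide:
    - [0,0,0.025]
    - [0,0,0.02]
  spin: [0,0]

```text
time: 6.5
ee_pos: [0.5538, -0.1031, 0.1439]
ee_rot: [0.039, -3.068, 0.046]
ft_force: [-0.8, 0.5, 4.9]
gripper_width: 0.0001
```

4.9 N means about 5 mm of travel, which is past the release point. Now I'll draw back up and away from the lid.

Emit:
apply_moves:
  slide:
    - [0,0,-0.15]
    - [0.3,0,-0.3]
    - [0.4,0,-0.2]
    - [0.4,0,-0.1]
    - [0.4,0,0]
    - [0.3,0,0]
    - [0,0,0]
    - [0,0,0]
    - [0,0,0]
    - [0,0,0]
    - [0,0,0]
    - [0,0,0]
    - [0,0,0]
    - [0,0,0]
    - [0,0,0]
    - [0,0,0]
    - [0,0,0]
    - [0,0,0]
  spin: [0,0,0,0,0,0,0,0,0,0,0,0,0,0,0,0,0,0]

```text
time: 8.3
ee_pos: [0.3805, -0.1065, 0.2367]
ee_rot: [0.043, -3.074, 0.052]
ft_force: [-0.3, 0.1, -0.2]
gripper_width: -0.0002
```

Run:
```python
from h import *
a=[grab(n)[0] for n in('top','side')]
o=robot.get_obs(); print(o['time'],o['ee_pos'],o['ft_force'],np.abs(o['qd']).max())
cv2.imwrite('pics/e.png',cv2.resize(np.hstack(a),(800,300),interpolation=cv2.INTER_AREA)[...,::-1])
```

```text
8.4 [ 0.38045453 -0.10654595  0.23673094] [-0.66302226 -0.2712782  -0.58964866] 0.0017749854888802282
```

View pics/e.png

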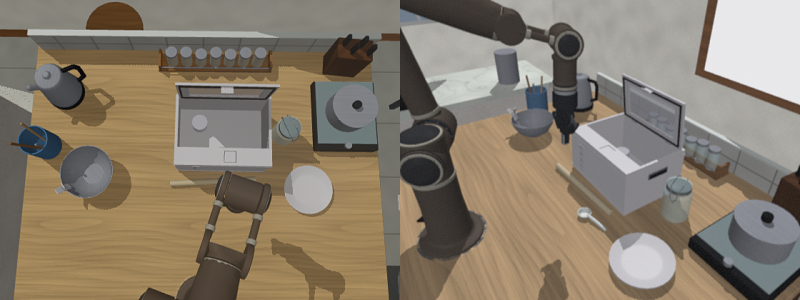

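The lid stands up in both views, the arm is clear of everything, and the bowl, plates, jar, pin and spoon look undisturbed. I'll wait a second for it to settle, then check the lid angle and object shifts by depth.

Emit:
apply_moves:
  slide:
    - [0,0,0]
    - [0,0,0]
    - [0,0,0]
    - [0,0,0]
    - [0,0,0]
    - [0,0,0]
    - [0,0,0]
    - [0,0,0]
  spin: [0,0,0,0,0,0,0,0]

```text
time: 9.2
ee_pos: [0.3805, -0.1066, 0.2369]
ee_rot: [0.042, -3.074, 0.052]
ft_force: [-0.1, -0.1, -0.6]
gripper_width: -0.0001
```

Run:
```python
from h import *
im,d,X=grab('side')
m=(X[...,0]>.65)&(X[...,0]<.82)&(abs(X[...,1]+.075)<.15)&(X[...,2]>.23)&(X[...,2]<.45)
P=X[m]; k=np.polyfit(P[:,2],P[:,0],1); print('lid top z',np.percentile(P[:,2],99),'angle from horizontal',np.pi/2-np.arctan(k[0]),len(P))
im,d,T=grab('top'); Z=np.load('top0.npz')['im']
m=(abs(T[...,0]-.555)<.012)&(abs(T[...,1]+.102)<.012); print('button z',np.nanmedian(T[m][:,2]))
D=cv2.absdiff(im,Z).max(2)
for n,(u0,u1,v0,v1) in dict(bowl=(75,165,200,280),plate=(395,470,230,303),jar=(386,425,160,205),spoon=(330,345,265,290),pin=(236,290,248,264)).items():
    print(n,'changed px',(D[v0:v1,u0:u1]>60).sum(), cv2.phaseCorrelate(*(np.float32(cv2.cvtColor(i[v0:v1,u0:u1],cv2.COLOR_RGB2GRAY)) for i in(Z,im)))[0])
```

```text
lid top z 0.37261428199650926 angle from horizontal 1.7232822812852373 3594
button z 0.18836377573657556
bowl changed px 0 (0.0029200797869961548, -0.006661447035440915)
plate changed px 0 (0.5073574959264135, 0.49533105185047077)
jar changed px 2 (-0.04705985654882028, 0.5946723719546867)
spoon changed px 232 (0.9740814269359932, 5.484636242159123)
pin changed px 0 (0.0034648820197951125, -0.027607551507058403)
```

```bash
python3 -c "
from rig import robot
robot.sign_off()"
```

```text
the job is handed in; nothing more can be done
```

The catch button was pressed in and the lid sprang open. It is standing up by itself, and I've handed the job in at about 9 s of the 42 s allowed. No verdict is reported, so these are my own checks.

**Finding and pressing the button:** Its outline showed in both camera views at the y = -26 mm place. I confirmed it by touch: it gave from about 2 N, and I stopped at 4.9 N (about 5 mm of travel). Then I drew the arm back clear of everything.

**Last checks:**
- **Lid:** its edge is at z ≈ 0.373 m. My angle fit printed 1.72 rad, but that is measured from the wrong side; the opening angle is about 1.42 rad, against the stop at 1.45. I saw it open in two looks about a second apart but did not measure its speed.
- **Button:** its face reads 0.188 m, its rest height.
- **Robot:** the wrist force is at noise level, so it is touching nothing.
- **Other things:** bowl, plates, jar and pin look unmoved. The arm hid the spoon from the top camera (that check showed 232 changed pixels), but it looked in its starting place in the side view.

**One disagreement:** the reported tool height read about 40 mm lower than the cameras showed, both at the start and above the bin. Because of this I did the descent by camera depth and force, not by the reported height.

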